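# Scan the tall vial and hold it on the touch mixer

### The job

Take the tall capped vial out of the white rack, hold it upright and still with its bottom about 4 cm above the middle of the code reader's window for two seconds (the code is on its underside), then set it in the mixer's cup and push straight down with the vial so that the spring-loaded cup sinks about half of its 12 mm travel. Keep it pressed there for at least three seconds and finish while still gripping the vial and holding the cup down: do not let go. Leave the short vials, the bottle and the flask where they stand.

Things in the scene. Friction and masses are not known exactly. Their poses are not given: they have to be found in the camera images.
- tall_vial: The tall sample vial: brown glass, round, 95 mm high, 60 g or so. Straight glass wall 27 mm in diameter from the bottom up to 72 mm, with a paper band; above it a neck and a black cap, 24 mm in diameter, from 78 to 95 mm. Origin at the centre of its underside, z axis up through the cap. Loose, stands in one of the three holes of the rack (which one varies), its bottom 10 mm above the bench.
- vial_bottom (a point): Centre of the underside of the tall vial (same point as its origin).
- short_vial_a: A short vial: same glass and cap as the tall one but only 60 mm high. Origin at the centre of its underside. Stands in another hole of the rack; leave it.
- short_vial_b: The other short vial, 60 mm high, same as the first. Leave it in its hole.
- rack: White plastic rack block fixed to the bench, 64 mm (its x) by 236 mm (its y) by 30 mm high, with a row of three round holes, 31 mm wide and 20 mm deep (floor 10 mm above the bench), 80 mm apart along its y axis: at y = -80, 0, +80 mm. Origin at the centre of its underside. Its place and yaw vary.
- reader: Code reader fixed to the bench: low grey box, 105 mm (its x) by 85 mm (its y), 45 mm high, with a black square frame and a 34 mm square glass window in the middle of its flat top. It looks straight up. Origin at the centre of its underside.
- window (a point): Centre of the reader's window, on its top face, 45 mm above the bench; z axis up. It reads a vial held upright and still with the vial's bottom 15 to 70 mm above this point.
- mixer: Touch mixer fixed to the bench: white box, 135 mm (its x) by 115 mm (its y), 74 mm high, with a grey collar on top (to 80 mm) and above it a black round cup on a stem, the spring-loaded part. Cup: 52 mm outside diameter at the rim, 24 mm high, open at the top, opening 42 mm wide at the rim narrowing to about 37 mm at the floor; rim 120 mm above the bench. A knob sticks out 12 mm from the -x side. Origin at the centre of its underside.
- cup_seat (a point): Centre of the cup's inner floor, on which the vial's bottom is set: 16 mm below the rim, 104 mm above the bench when the cup is up. Moves with the cup.
- cup (a joint): How far the cup is pressed down, in m: 0 when up, 0.012 at its stop; half travel is 0.006. Moves straight up and down only, it does not shake. The spring needs about 2 N to start and 1 N more for each mm (about 8 N at half travel, 14 N at the stop), so the vial's own weight does not press it; it rises again when released.
- bottle: Brown reagent bottle with a screw cap, 64 mm in diameter, 145 mm high, loose on the bench. Origin at the centre of its underside. Leave it.
- flask: Clear conical flask with a glass stopper, 80 mm in diameter at the foot, 141 mm high in all, loose on the bench. Origin at the centre of its underside. Leave it.
Not all that is in view belongs to the job. Several things have the shape of the flask; the one meant has the colours described above.

How it is judged (in metres and radians):
On the way, in this order (a step that is already met when the one before it is completed fails the run):
1. the gripped vial is held upright and still, clear of the reader, its bottom 15 to 70 mm above the window and within 15 mm of its middle, for 1 s (horizontal distance between vial_bottom and window below 0.015 m and z of vial_bottom in the frame of window between 0.015 and 0.07 m and angle between tall_vial's own z axis and vertical below 0.2 rad and linear speed of tall_vial below 0.02 m/s and contact force between the fingers and tall_vial above 2 N), for 1 s.
2. the vial, gripped and upright on the floor of the cup, keeps the cup pressed 3 to 9 mm down for 2 s (value of joint cup between 0.003 and 0.009 m and horizontal distance between vial_bottom and cup_seat below 0.01 m and z of vial_bottom in the frame of cup_seat between -0.004 and 0.004 m and angle between tall_vial's own z axis and vertical below 0.2 rad and contact force between tall_vial and mixer above 2 N and contact force between the fingers and tall_vial above 2 N and contact force between each of the arm, the fingers and mixer below 0.5 N), for 2 s.
At the end, for the whole second after the job is handed in: The vial is still gripped, upright within 0.2 rad, on the floor of the cup (within 10 mm of its centre, 4 mm in height) and keeps it pressed 3 to 9 mm down, pushing through the vial and not with the robot itself; the short vials, bottle and flask stand within 30 mm of where they were (all of step 2 and linear speed of tall_vial below 0.02 m/s and distance of each of short_vial_a, short_vial_b, bottle, flask from where it was at the start of the episode below 0.03 m and angle between each of short_vial_a, short_vial_b, bottle, flask's own z axis and vertical below 0.35 rad); the arm keeps its last pose, push and grip.
It fails at once if a short vial, the bottle or the flask is moved more than 30 mm or tipped over (distance of any of short_vial_a, short_vial_b, bottle, flask from where it was at the start of the episode above 0.03 m or angle between any of short_vial_a, short_vial_b, bottle, flask's own z axis and vertical above 0.35 rad).
It fails at once if the cup is pressed with the robot itself instead of the vial (value of joint cup above 0.003 m and contact force between the arm and mixer above 2 N).
It also fails if it takes over 64 s, if anything falls off the work surface, if the arm or the gripper's body presses on something with over 40 N, if the wrist force passes 120 N, or if a joint passes its speed limit or range.

### The arm

A 7-joint arm with a two-finger parallel gripper is mounted at the origin on the work surface. World frame = base frame: x ahead of the robot, y to its left, z up, the work surface at z = 0. Lengths are in m, angles in degrees, forces in N, time in s.
With the tool pointing down it reaches from about 0.375 to 0.925 m from the base axis. Payload 3.1 kg.
Tool frame: the origin (TCP) lies midway between the tips of the shut fingers; the grasp point (between the pads) lies robot.hold_point_z behind it (robot.hold_point_z is the distance from the TCP to the grasp point, in m); z points along the fingers, y is the direction in which the jaws open and shut (so a half turn about z gives the same grasp; the last joint's range is limited). The gripper opens to 85 mm and grips with 20 to 120 N. Pads are 22 mm wide; open, the fingers measure 114 mm over their backs; the gripper's body (76 mm by 85 mm) begins 54 mm behind the grasp point. The pads swing forward as they close: fully open they stand 13 mm farther back than shut.
Start: joints at [70.6, 21.939, 2.515, 91.553, -1.026, 66.532, -2.859], TCP at [0.155, -0.631, 0.231] pointing down, gripper open.
Joint ranges: [-149.38, 149.38], [-23.57, 123.04], [-84.95, 90], [0, 143.3], [-89.99, 269.99], [3.08, 112.72], [-163.45, 163.45]. Speed limits (degrees/s): [159.86, 159.86, 180, 180, 180, 180, 180].

### API

Orientations are given as [roll, pitch, yaw] about the fixed x, y, z axes, in that order (R = Rz(yaw) Ry(pitch) Rx(roll)).
In Python, from rig import robot gives the robot as it stands. The module is installed in compiled form; this text tells all that it offers.
- The arm moves only by the tool jog_arm, never from a script. Its argument "commands" is a list of rows, each a list of 5 numbers: the closure in counts, from 0 (fully open) to 255 (shut), then the shift along the world's x, y, z in mm, then the turn about the world's z in rad. A call has 1 to 8 rows; each row shifts and turns the commanded pose from where the row before left it; what a row does not reach is not made up. A row lasts 1/12 s, in which the tool goes at most 41.7 mm and 7.16 degrees, less where a joint would pass 70% of its speed; a pose out of reach is approached as far as the arm can. A call with a gripper value outside its range is refused whole. The fingers move at their own pace and stop on an object; the grip force is fixed at half the most. Time passes only in rows, so rows that do not move let the fingers close. It gives the time, the measured TCP pose, the force and the opening at its end, in the units of the state.
- robot.observe(): the state, without advancing time (a new reading comes with each control period).
- robot.camera(name): name is "side" or "top"; returns the picture (400x640x3 uint8, red, green, blue); there is no depth.
- robot.camera_model(name): a dict with "camera_matrix" (3x3 intrinsics, pixels), "dist_coeffs" ([k1, k2, p1, p2, k3] as OpenCV has them; the pictures are not rectified), "world_from_camera" (4x4, takes a point from camera to world coordinates). Camera axes: x right, y down, z forward; pixel columns grow to the right and rows downward; lengths in m; the calibration is good to about 2 mm. A picture is of the moment at which its call begins. camera_model takes no time and is no camera call.
- robot.job_done(): hands the job in, once; it reports no verdict.
The state is a dict: "clock": time; "joint_pos": joint angles; "qd": joint speeds; "effort": joint torques, N m; "position": TCP position; "ee_rot": TCP orientation; "ft_force": force on the tool from outside, world axes, zero at the start; "moment": the same for the moment, N m; "finger_gap": finger opening in m.
Only numpy, scipy, OpenCV 4.12 (cv2) and the standard library are available. Lean on these libraries where they do the work, as an engineer would, in place of code of your own. Each camera call takes 0.05 s, during which the arm holds its last target. There are 200 camera calls.

## Working session

There is one attempt and no reset: what is moved stays moved. The work goes in short steps, Python scripts to look and compute and a tool call to move; the robot and the scene stay as the last step left them, time stands still between calls to the robot, and variables do not carry over. Pictures are saved under pics/ and viewed, about 8 in all and at most 12, crops included, and the job is handed in when it is done.

Besides the shell and the picture viewer there is one more tool, called after "Emit:" as name([rows], argument=value, ...), one row to a line, values as JSON. jog_arm: Moves the arm, as the interface text tells. Its arguments: {"type":"object","properties":{"commands":{"type":"array","items":{"type":"array","items":{"type":"number"}}}},"required":["commands"]}

```bash
mkdir -p pics; python3 - <<'E'
from rig import robot
import cv2
for n in("top","side"):
    cv2.imwrite(f"pics/{n}0.png",cv2.resize(robot.camera(n),None,fx=1.25,fy=1.25,interpolation=cv2.INTER_CUBIC)[:,:,::-1])
    print(robot.camera_model(n))
print(robot.observe(), robot.hold_point_z)
E
```

```text
{'camera_matrix': array([[478.31764841,   0.        , 317.20650138],
       [  0.        , 478.31764841, 207.6192931 ],
       [  0.        ,   0.        ,   1.        ]]), 'dist_coeffs': array([0.00405806, 0.        , 0.        , 0.        , 0.        ]), 'world_from_camera': array([[ 0.02682377, -0.99607082,  0.08440022,  0.49969175],
       [-0.99953758, -0.02793488, -0.01201115,  0.01095528],
       [ 0.01432167, -0.08403901, -0.99635954,  1.47840811],
       [ 0.        ,  0.        ,  0.        ,  1.        ]])}
{'camera_matrix': array([[500.98029138,   0.        , 320.78218596],
       [  0.        , 500.98029138, 198.28737622],
       [  0.        ,   0.        ,   1.        ]]), 'dist_coeffs': array([-0.0524692,  0.       ,  0.       ,  0.       ,  0.       ]), 'world_from_camera': array([[-0.71809808, -0.47986258,  0.50405064,  0.08009145],
       [-0.69586577,  0.48437208, -0.53024006,  0.59197405],
       [ 0.0102943 , -0.73151595, -0.68174661,  0.84426933],
       [ 0.        ,  0.        ,  0.        ,  1.        ]])}
{'clock': 0.1, 'joint_pos': array([70.60002723, 21.98748052,  2.511859  , 91.64237321, -1.0272173 ,
       66.5324506 , -2.85985836]), 'qd': array([-0.03625252, -0.14463774, -0.04953183, -0.24301375,  0.10009753,
        0.04371015,  0.00519199]), 'effort': array([ 2.78878448e-03, -4.34731901e+01,  1.02973223e+00, -2.50454468e+01,
        1.09565444e-02,  5.46562689e-03, -9.98245753e-06]), 'position': array([ 0.15480077, -0.63039084,  0.22999191]), 'ee_rot': array([-1.79860304e+02,  5.92556034e-03,  1.37993498e+01]), 'ft_force': array([-0.0548185 ,  0.32702456, -0.30071183]), 'moment': array([ 0.029837  , -0.01054157,  0.01773507]), 'finger_gap': 0.08526256959983414} 0.0187
```

View pics/top0.png

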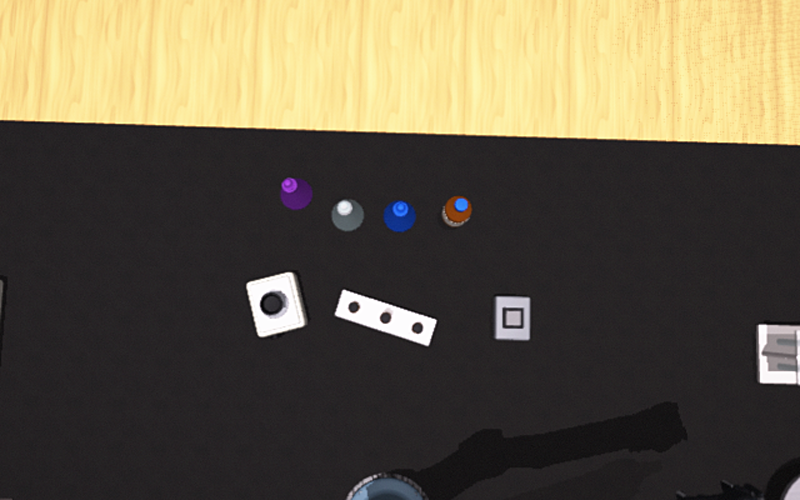

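View pics/side0.png

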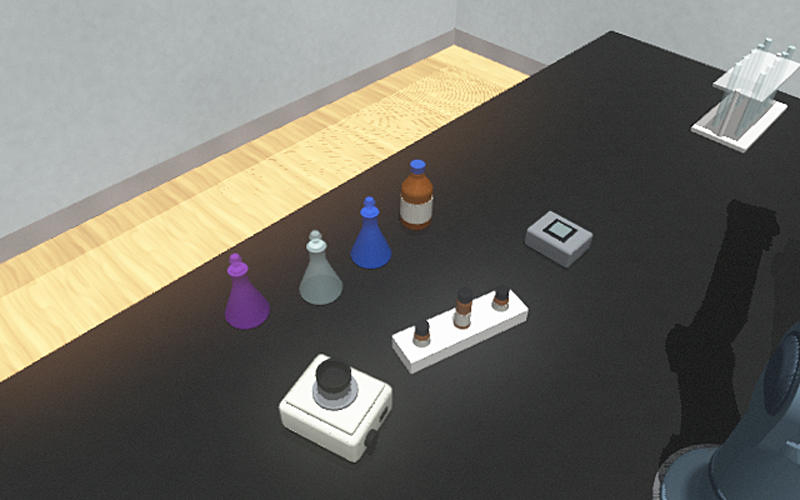

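Top view: the mixer is on the left (275,303), the rack in the middle (385,318) and the reader on the right (512,318). In the side view the tall vial stands in the middle hole (463,308). I'll enlarge both to read pixels.

```bash
python3 - <<'E'
import cv2
from rig import robot
a=robot.camera("top")[:,:,::-1]; cv2.imwrite("pics/top1.png",cv2.resize(a[210:285,192:432],None,fx=3.33333,fy=3.33333,interpolation=cv2.INTER_CUBIC)) 
b=robot.camera("side")[:,:,::-1]; cv2.imwrite("pics/side1.png",cv2.resize(b[160:360,215:480],None,fx=3,fy=3,interpolation=cv2.INTER_CUBIC))
E
```

```text
(no output)
```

View pics/top1.png

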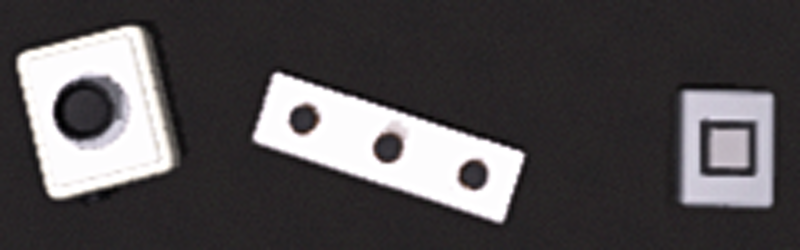

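View pics/side1.png

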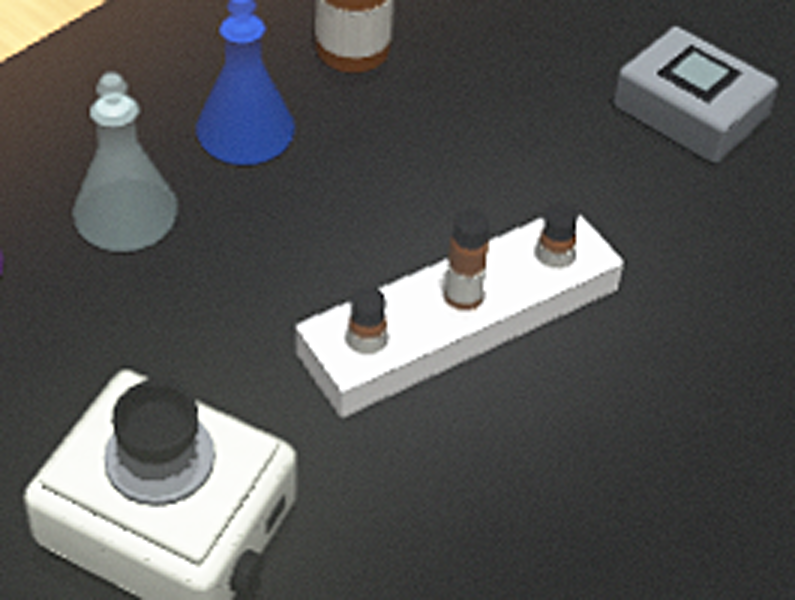

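Top crop: window centre (728,148), rack top corners (275,71),(252,142),(503,223),(525,152), tall cap (388,148), cup rim centre (84,112). Side crop: window (699,69), tall cap top about (472,221), cup rim ellipse centre (156,408).

```bash
cat >geo.py <<'E'
import numpy as np, cv2
from rig import robot
def at(name,uv,z):
    m=robot.camera_model(name); T=m["world_from_camera"]
    p=cv2.undistortPoints(np.array([[uv]],float),m["camera_matrix"],m["dist_coeffs"])[0,0]
    d=T[:3,:3]@[p[0],p[1],1]; o=T[:3,3]
    return (o+d*(z-o[2])/d[2])[:2]
def top(u,v,z): s=10/3; return at("top",((u+.5)/s-.5+192,(v+.5)/s-.5+210),z)
def side(u,v,z): return at("side",((u+.5)/3-.5+215,(v+.5)/3-.5+160),z)
E
python3 - <<'E'
from geo import *
np.set_printoptions(precision=4,suppress=True)
print("window",top(728,148,.045),side(699,69,.045))
print("cap",top(388,148,.105),side(472,221,.105))
print("cup",top(84,112,.12),side(156,408,.12))
c=[top(*p,.03) for p in((275,71),(252,142),(503,223),(525,152))]
print("rack",np.mean(c,0),c); d=c[0]+c[1]-c[2]-c[3]; print(np.linalg.norm(d)/2, np.degrees(np.arctan2(d[1],d[0]))-90)
c=[side(*p,.03) for p in((298,332),(343,389+2),(622,263),(583,218))]; print("rack side",np.mean(c,0))
print("shorts",top(304,119,.07),top(473,174,.07),side(369,294,.07),side(560,212,.07))
print("mixer top",[top(*p,.074) for p in((17,53),(143,27),(177,165),(48,199))])
print("mixer side",[side(*p,.074) for p in((128,370),(26,490),(207,580),(296,455))])
E
```

```text
window [ 0.4896 -0.2877] [ 0.49   -0.2877]
cap [0.4822 0.017 ] [0.4811 0.0187]
cup [0.5059 0.2751] [0.5086 0.2757]
rack [0.4823 0.0168] [array([0.548 , 0.1217]), array([0.4834, 0.1402]), array([ 0.4167, -0.0882]), array([ 0.4809, -0.1067])]
0.23800569909048858 -16.30810847697255
rack side [0.4765 0.0204]
shorts [0.5052 0.0917] [ 0.461  -0.0581] [0.5064 0.0918] [ 0.461  -0.0591]
mixer top [array([0.5561, 0.345 ]), array([0.582 , 0.2357]), array([0.4621, 0.201 ]), array([0.4297, 0.312 ])]
mixer side [array([0.5706, 0.2486]), array([0.5461, 0.3494]), array([0.426 , 0.3142]), array([0.4493, 0.2191])]
```

Measurements from both cameras agree. Vial at about (0.482, 0.0175), window (0.490, -0.288), cup (0.507, 0.2755). Jaws will open across the rack's row, so the tool yaw should be about 74°. Moving off now.

Emit:
jog_arm([
  [0,14,27,0,0.065],
  [0,14,27,0,0.065],
  [0,14,27,0,0.065],
  [0,14,27,0,0.065],
  [0,14,27,0,0.065],
  [0,14,27,0,0.065],
  [0,14,27,0,0.065],
  [0,14,27,0,0.065],
])

```text
clock: 0.87
position: [0.2673, -0.4137, 0.2311]
ee_rot: [-180.0, 0.0, 43.8]
ft_force: [0.5, 0.2, 0.1]
finger_gap: 0.0854
```

Emit:
jog_arm([
  [0,14,27,0,0.065],
  [0,14,27,0,0.065],
  [0,14,27,0,0.065],
  [0,14,27,0,0.065],
  [0,14,27,0,0.065],
  [0,14,27,0,0.065],
  [0,14,27,0,0.065],
  [0,14,27,0,0.065],
])

```text
clock: 1.53
position: [0.3793, -0.1978, 0.2313]
ee_rot: [180.0, 0.0, 73.6]
ft_force: [0.2, 0.3, 0.5]
finger_gap: 0.0855
```

Tracking is exact. Remaining: x +103, y +215.

Emit:
jog_arm([
  [0,14,29,0,0],
  [0,14,29,0,0],
  [0,14,29,0,0],
  [0,14,29,0,0],
  [0,14,29,0,0],
  [0,14,29,0,0],
  [0,12,25,0,0],
  [0,7,16,0,0],
])

```text
clock: 2.2
position: [0.483, 0.0194, 0.2316]
ee_rot: [180.0, -0.1, 73.6]
ft_force: [-0.1, 0.7, -0.1]
finger_gap: 0.0854
```

Emit:
jog_arm([
  [0,0,0,-20,0],
  [0,0,0,-20,0],
  [0,0,0,-20,0],
  [0,0,0,-15,0],
  [0,0,0,-5,0],
  [0,0,0,0,0],
])

```text
clock: 2.7
position: [0.4805, 0.0156, 0.1498]
ee_rot: [-179.8, 0.0, 73.4]
ft_force: [-0.4, 0.1, 0.2]
finger_gap: 0.0852
```

```bash
python3 - <<'E'
import cv2
from rig import robot
b=robot.camera("side")[:,:,::-1]; a=robot.camera("top")[:,:,::-1]
import numpy as np
p=cv2.resize(b[170:300,300:430],None,fx=4,fy=4,interpolation=cv2.INTER_CUBIC)[:, :400]; q=cv2.resize(a[205:305,260:360],None,fx=4,fy=4,interpolation=cv2.INTER_CUBIC)
cv2.imwrite("pics/c2.png",np.hstack([p[:400],q])); print(robot.observe()["position"])
E
```

```text
[0.48250307 0.01580219 0.1518481 ]
```

View pics/c2.png

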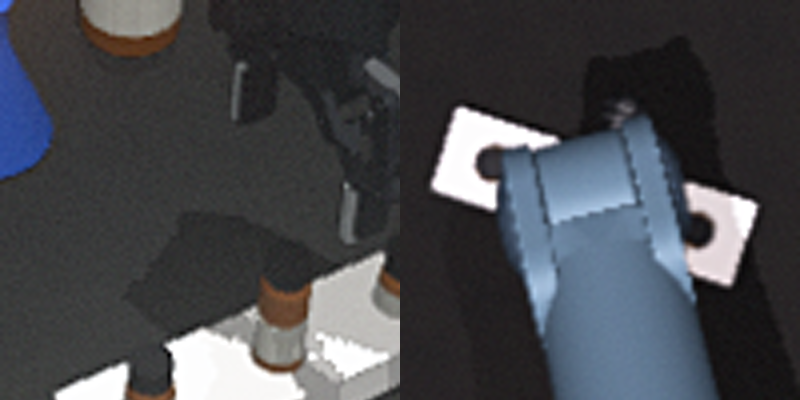

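The open fingers straddle the vial along the intended direction (finger tips at about (240,115) and (350,240) in the left crop). I'll descend to TCP z≈0.047, then close.

Emit:
jog_arm([
  [0,0,1.5,-15,0],
  [0,0,0,-20,0],
  [0,0,0,-20,0],
  [0,0,0,-20,0],
  [0,0,0,-15,0],
  [0,0,0,-10,0],
  [0,0,0,-4,0],
  [0,0,0,0,0],
])

```text
clock: 3.47
position: [0.4823, 0.0172, 0.0473]
ee_rot: [-180.0, -0.0, 73.4]
ft_force: [0.1, -0.1, -0.2]
finger_gap: 0.0852
```

Emit:
jog_arm([
  [0,0,0,0,0],
  [60,0,0,0,0],
  [100,0,0,0,0],
  [130,0,0,0,0],
  [150,0,0,0,0],
  [170,0,0,0,0],
  [200,0,0,0,0],
  [255,0,0,0,0],
])

```text
clock: 4.13
position: [0.4824, 0.0172, 0.0477]
ee_rot: [180.0, 0.0, 73.4]
ft_force: [-0.7, -0.8, 3.9]
finger_gap: 0.0259
```

Emit:
jog_arm([
  [255,0,0,0,0],
  [255,0,0,0,0],
  [255,0,0,0,0],
  [255,0,0,0,0],
  [255,0,0,0,0],
  [255,0,0,0,0],
])

```text
clock: 4.63
position: [0.4825, 0.0173, 0.0477]
ee_rot: [180.0, 0.0, 73.4]
ft_force: [-1.2, -0.2, 4.8]
finger_gap: 0.0255
```

Gripped (gap 25.5 mm). Lift straight up 100 mm and look.

Emit:
jog_arm([
  [255,0,0,3,0],
  [255,0,0,7,0],
  [255,0,0,10,0],
  [255,0,0,15,0],
  [255,0,0,20,0],
  [255,0,0,20,0],
  [255,0,0,15,0],
  [255,0,0,10,0],
])

```text
clock: 5.3
position: [0.483, 0.0175, 0.1496]
ee_rot: [179.8, -0.0, 73.4]
ft_force: [0.2, -0.5, -0.5]
finger_gap: 0.0253
```

Emit:
jog_arm([
  [255,0,0,0,0],
  [255,0,0,0,0],
  [255,0,0,0,0],
])

```text
clock: 5.55
position: [0.4811, 0.0171, 0.1465]
ee_rot: [-179.9, 0.0, 73.4]
ft_force: [-0.5, -0.6, -2.2]
finger_gap: 0.0256
```

```bash
python3 - <<'E'
import cv2
from rig import robot
b=robot.camera("side")[:,:,::-1]
cv2.imwrite("pics/s3.png",cv2.resize(b[130:290,290:450],None,fx=4,fy=4,interpolation=cv2.INTER_CUBIC)[:600]); print(robot.observe()["position"],robot.observe()["ft_force"])
E
```

```text
[0.48089772 0.01710595 0.14616071] [-0.72898917 -0.14314954 -1.71689223]
```

View pics/s3.png

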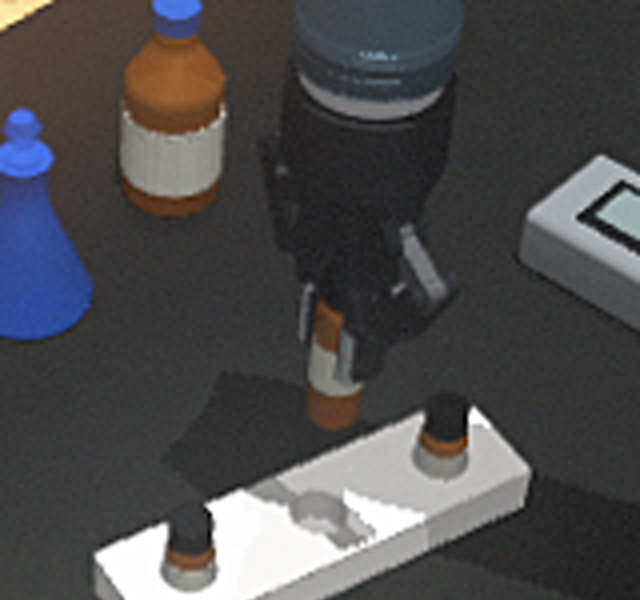

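Vial is held upright in the jaws, with its bottom centre near crop (333,412); both short vials are undisturbed. Carry it to the reader.

Emit:
jog_arm([
  [255,0,-10,0,0],
  [255,0,-25,0,0],
  [255,1,-35,0,0],
  [255,1,-35,0,0],
  [255,1,-35,0,0],
  [255,1,-35,0,0],
  [255,1,-35,0,0],
  [255,1,-35,0,0],
])

```text
clock: 6.27
position: [0.4867, -0.2302, 0.1462]
ee_rot: [-179.9, 0.0, 73.4]
ft_force: [1.3, 0.0, -0.4]
finger_gap: 0.0252
```

Emit:
jog_arm([
  [255,1,-30,-3,0],
  [255,1,-20,-5,0],
  [255,0,-10,-6,0],
  [255,0,0,-6,0],
  [255,0,0,-5,0],
  [255,0,0,0,0],
  [255,0,0,0,0],
  [255,0,0,0,0],
])

```text
clock: 6.93
position: [0.4906, -0.2855, 0.1224]
ee_rot: [-180.0, -0.0, 73.6]
ft_force: [0.6, -0.2, 0.0]
finger_gap: 0.0251
```

```bash
python3 - <<'E'
import cv2
from geo import *
print("lifted bottom", at("side",(333.5/4-.5+290,412.5/4-.5+130),.110))
b=robot.camera("side")[:,:,::-1]
cv2.imwrite("pics/s4.png",cv2.resize(b[90:240,360:520],None,fx=4,fy=4,interpolation=cv2.INTER_CUBIC)[:600]); print(robot.observe()["position"],robot.observe()["ft_force"])
E
```

```text
lifted bottom [0.47834694 0.01988375]
[ 0.49075582 -0.2860423   0.12266956] [-1.05022982  0.27357392 -0.0891198 ]
```

View pics/s4.png

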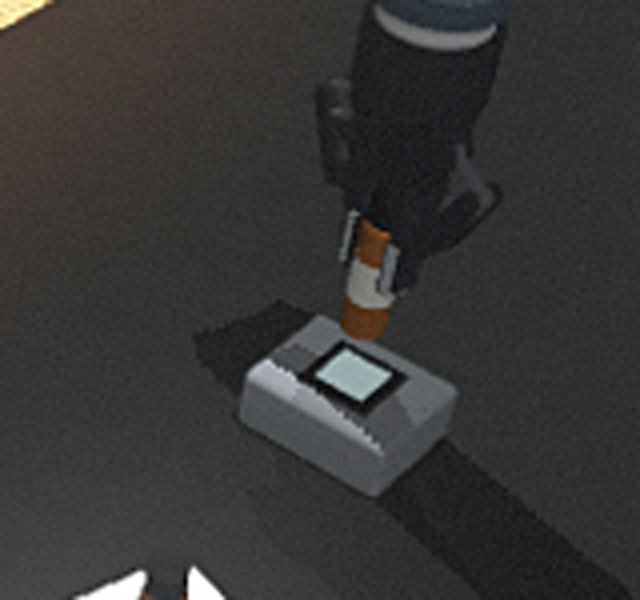

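The vial bottom (about (362,330)) is above the window (354,375), clear of the reader. I'll hold over 2 s.

Emit:
jog_arm([
  [255,0,-1,0,0],
  [255,0,0,0,0],
  [255,0,0,0,0],
  [255,0,0,0,0],
  [255,0,0,0,0],
  [255,0,0,0,0],
  [255,0,0,0,0],
  [255,0,0,0,0],
])

```text
clock: 7.65
position: [0.49, -0.2888, 0.1223]
ee_rot: [-180.0, -0.0, 73.4]
ft_force: [0.1, 0.2, -1.2]
finger_gap: 0.0254
```

Emit:
jog_arm([
  [255,0,0,0,0],
  [255,0,0,0,0],
  [255,0,0,0,0],
  [255,0,0,0,0],
  [255,0,0,0,0],
  [255,0,0,0,0],
  [255,0,0,0,0],
  [255,0,0,0,0],
])

```text
clock: 8.32
position: [0.49, -0.2887, 0.1223]
ee_rot: [-180.0, -0.0, 73.4]
ft_force: [0.6, -0.4, 0.7]
finger_gap: 0.0257
```

Emit:
jog_arm([
  [255,0,0,0,0],
  [255,0,0,0,0],
  [255,0,0,0,0],
  [255,0,0,0,0],
  [255,0,0,0,0],
  [255,0,0,0,0],
  [255,0,0,0,0],
  [255,0,0,0,0],
])

```text
clock: 8.98
position: [0.49, -0.2887, 0.1223]
ee_rot: [-180.0, -0.0, 73.4]
ft_force: [0.1, -0.1, -0.1]
finger_gap: 0.0256
```

Emit:
jog_arm([
  [255,0,0,0,0],
  [255,0,0,0,0],
  [255,0,0,0,0],
  [255,0,0,0,0],
  [255,0,0,0,0],
  [255,0,0,0,0],
])

```text
clock: 9.48
position: [0.49, -0.2887, 0.1223]
ee_rot: [-180.0, -0.0, 73.4]
ft_force: [-0.1, -0.1, -1.2]
finger_gap: 0.0251
```

```bash
python3 - <<'E'
from geo import *
f=lambda u,v,z: at("side",((u+.5)/4-.5+360,(v+.5)/4-.5+90),z)
for z in(.08,.086,.092): print(z,f(362,330,z))
print("win",f(354,375,.045)); o=robot.observe(); print(o["clock"],o["position"],o["ft_force"])
E
```

```text
0.08 [ 0.48936629 -0.28586248]
0.086 [ 0.48615322 -0.27897091]
0.092 [ 0.48294015 -0.27207933]
win [ 0.48773189 -0.2862553 ]
9.4833 [ 0.49003566 -0.28873735  0.1222658 ] [-0.07060739 -0.06942572 -1.19501117]
```

Held still for about 2.5 s at the window (TCP 0.490,-0.289, within 1-2 mm of it). Lift 95 mm and carry to the mixer.

Emit:
jog_arm([
  [255,0,0,6,0],
  [255,0,0,14,0],
  [255,0,0,20,0],
  [255,0,0,20,0],
  [255,0,5,20,0],
  [255,0,15,15,0],
  [255,1,24,0,0],
  [255,1,30,0,0],
])

```text
clock: 10.15
position: [0.4929, -0.2169, 0.2195]
ee_rot: [179.8, 0.1, 73.1]
ft_force: [-0.0, 0.8, -1.1]
finger_gap: 0.0257
```

Emit:
jog_arm([
  [255,1,35,0,0],
  [255,1,35,0,0],
  [255,1,35,0,0],
  [255,1,35,0,0],
  [255,1,35,0,0],
  [255,1,35,0,0],
  [255,1,35,0,0],
  [255,1,35,0,0],
])

```text
clock: 10.82
position: [0.4999, 0.0669, 0.218]
ee_rot: [179.9, 0.0, 73.4]
ft_force: [0.8, -0.0, -0.8]
finger_gap: 0.0255
```

Emit:
jog_arm([
  [255,1,35,0,0],
  [255,1,35,0,0],
  [255,1,35,0,0],
  [255,1,35,0,0],
  [255,1,30,0,0],
  [255,1,25,0,0],
  [255,1,15,0,0],
  [255,0,0,0,0],
])

```text
clock: 11.48
position: [0.5056, 0.2808, 0.2183]
ee_rot: [-180.0, -0.3, 73.8]
ft_force: [-0.7, 0.4, -0.0]
finger_gap: 0.0255
```

Emit:
jog_arm([
  [255,0,0,0,0],
  [255,0,0,0,0],
  [255,0,0,0,0],
  [255,0,0,0,0],
])

```text
clock: 11.82
position: [0.5076, 0.2732, 0.2172]
ee_rot: [180.0, 0.1, 73.2]
ft_force: [-0.1, -0.3, -0.6]
finger_gap: 0.0254
```

```bash
python3 - <<'E'
import cv2
from rig import robot
b=robot.camera("side")[:,:,::-1]
cv2.imwrite("pics/s5.png",cv2.resize(b[230:380,200:350],None,fx=4,fy=4,interpolation=cv2.INTER_CUBIC)); o=robot.observe(); print(o["clock"],o["position"],o["ft_force"],o["ee_rot"])
E
```

```text
11.8667 [0.50755244 0.27348309 0.2172285 ] [-0.59505656  0.37661631 -0.21869719] [1.79971085e+02 5.45541594e-02 7.32356207e+01]
```

View pics/s5.png

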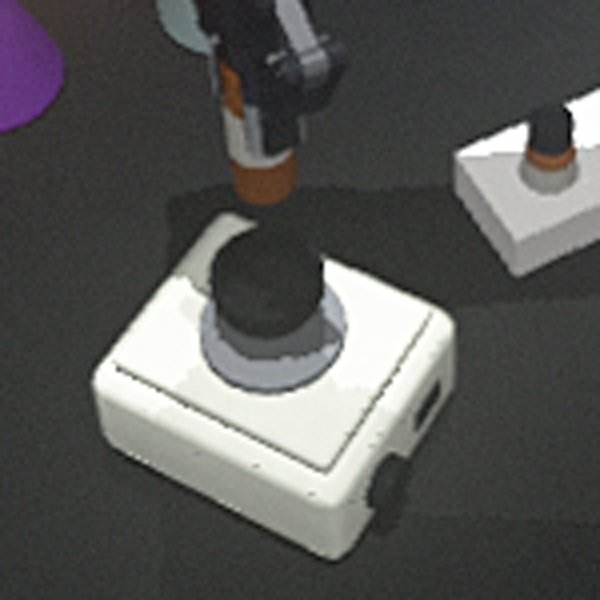

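Vial bottom about (265,190), cup rim ellipse spanning u 211–324. Checking the sightlines against each other.

```bash
python3 - <<'E'
from geo import *
f=lambda u,v,z: at("side",((u+.5)/4-.5+200,(v+.5)/4-.5+230),z)
for z in(.174,.177,.180): print(z,f(265,190,z))
b=cv2.cvtColor(robot.camera("side"),cv2.COLOR_RGB2GRAY)
m=robot.camera_model("side"); T=np.linalg.inv(m["world_from_camera"])
def px(p): return cv2.projectPoints(np.array([p],float),T[:3,:3],T[:3,3],m["camera_matrix"],m["dist_coeffs"])[0][0,0]
for c in((.507,.2755),(.5075,.2735)):
  q=np.array([px((c[0]+.026*np.cos(a),c[1]+.026*np.sin(a),.12)) for a in np.linspace(0,6.28,60)]); q=(q-[200,230]+.5)*4-.5
  print(c,"rim u",q[:,0].min(),q[:,0].max(),"v",q[:,1].min(),q[:,1].max())
  q=np.array([px((c[0]+.0135*np.cos(a),c[1]+.0135*np.sin(a),.180)) for a in np.linspace(0,6.28,60)]); q=(q-[200,230]+.5)*4-.5
  print("vial bottom u",q[:,0].min(),q[:,0].max(),"v",q[:,1].min(),q[:,1].max())
E
```

```text
0.174 [0.50602987 0.27502316]
0.177 [0.50412345 0.27644177]
0.18 [0.50221703 0.27786038]
(0.507, 0.2755) rim u 211.31599621821408 330.13398253182163 v 218.33147033555588 315.7148584840704
vial bottom u 229.24638318386496 294.00046001820306 v 155.1506298536376 206.27581821405215
(0.5075, 0.2735) rim u 214.06487920617838 332.7074234585473 v 215.14909381783173 312.25498429663
vial bottom u 232.10491357761407 296.7582338610996 v 151.87239860578666 202.84346742120852
```

The vial's outline matches TCP-37 mm (bottom at about 0.180). The cup is about 2 mm further in +y. Shift and descend to just above the seat.

Emit:
jog_arm([
  [255,-0.5,2,-5,0],
  [255,0,0,-10,0],
  [255,0,0,-12,0],
  [255,0,0,-12,0],
  [255,0,0,-12,0],
  [255,0,0,-8,0],
  [255,0,0,-6,0],
  [255,0,0,-3,0],
])

```text
clock: 12.58
position: [0.5058, 0.2768, 0.1476]
ee_rot: [-179.9, 0.1, 73.4]
ft_force: [-1.0, 1.1, -0.3]
finger_gap: 0.0259
```

Emit:
jog_arm([
  [255,0,0,-1,0],
  [255,0,0,0,0],
  [255,0,0,0,0],
  [255,0,0,0,0],
  [255,0,0,0,0],
])

```text
clock: 13.0
position: [0.5069, 0.2775, 0.1489]
ee_rot: [179.9, -0.0, 73.4]
ft_force: [-0.1, -0.2, -0.5]
finger_gap: 0.0257
```

Emit:
jog_arm([
  [255,0,0,-1,0],
  [255,0,0,-1,0],
  [255,0,0,-1,0],
  [255,0,0,0,0],
  [255,0,0,0,0],
])

```text
clock: 13.42
position: [0.5064, 0.2772, 0.1451]
ee_rot: [-180.0, 0.0, 73.4]
ft_force: [-0.6, 0.2, -0.7]
finger_gap: 0.0257
```

Emit:
jog_arm([
  [255,0,0,-1,0],
  [255,0,0,-1,0],
  [255,0,0,-1,0],
  [255,0,0,0,0],
  [255,0,0,0,0],
])

```text
clock: 13.83
position: [0.5064, 0.2772, 0.1421]
ee_rot: [-180.0, 0.0, 73.4]
ft_force: [0.2, -0.1, -0.4]
finger_gap: 0.0254
```

Emit:
jog_arm([
  [255,0,-1.5,0,0],
  [255,0,0,-1,0],
  [255,0,0,-1,0],
  [255,0,0,0,0],
  [255,0,0,0,0],
  [255,0,0,0,0],
])

```text
clock: 14.33
position: [0.5067, 0.2756, 0.1406]
ee_rot: [180.0, 0.0, 73.4]
ft_force: [0.2, -0.4, 1.9]
finger_gap: 0.0257
```

Emit:
jog_arm([
  [255,0,0,-1,0],
  [255,0,0,-1,0],
  [255,0,0,0,0],
  [255,0,0,0,0],
  [255,0,0,0,0],
])

```text
clock: 14.75
position: [0.5067, 0.2757, 0.1385]
ee_rot: [180.0, -0.0, 73.4]
ft_force: [-1.5, -1.1, 4.1]
finger_gap: 0.0257
```

Contact came at TCP z≈0.141, as predicted. Push about 3.5 mm more.

Emit:
jog_arm([
  [255,0,0,-1,0],
  [255,0,0,-1,0],
  [255,0,0,-1,0],
  [255,0,0,-0.5,0],
  [255,0,0,0,0],
  [255,0,0,0,0],
  [255,0,0,0,0],
  [255,0,0,0,0],
])

```text
clock: 15.42
position: [0.5068, 0.2758, 0.1354]
ee_rot: [180.0, 0.0, 73.4]
ft_force: [-0.8, -1.1, 6.7]
finger_gap: 0.0254
```

```bash
python3 - <<'E'
import cv2, numpy as np
from rig import robot
F=[];Z=[]
for i in range(6):
    b=robot.camera("side")[:,:,::-1]; o=robot.observe(); F.append(o["ft_force"]);Z.append(o["position"])
print(np.mean(F,0),np.mean(Z,0),o["ee_rot"],o["moment"])
cv2.imwrite("pics/s6.png",cv2.resize(b[230:380,200:350],None,fx=4,fy=4,interpolation=cv2.INTER_CUBIC))
E
```

```text
[-1.45612381 -1.85969251  6.97345488] [0.50677954 0.27577213 0.13542729] [1.79967761e+02 9.80613266e-03 7.33787517e+01] [-0.4957814   0.31128476  0.00896795]
```

View pics/s6.png

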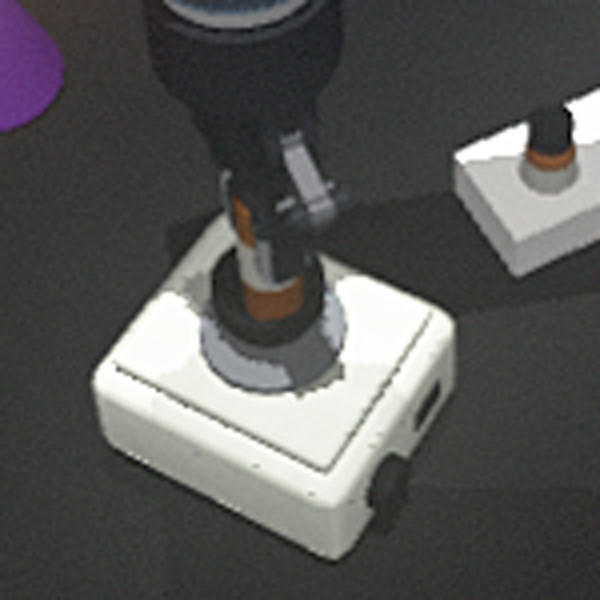

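The vial stands in the cup and the cup is visibly lowered. Net push is about 7.5 N and the TCP is 5.6 mm below contact, so roughly half travel, with fingers well clear of the rim. Hold for more than 3 s.

Emit:
jog_arm([
  [255,0,0,0,0],
  [255,0,0,0,0],
  [255,0,0,0,0],
  [255,0,0,0,0],
  [255,0,0,0,0],
  [255,0,0,0,0],
  [255,0,0,0,0],
  [255,0,0,0,0],
])

```text
clock: 16.38
position: [0.5068, 0.2758, 0.1354]
ee_rot: [180.0, 0.0, 73.4]
ft_force: [-0.8, -0.9, 7.0]
finger_gap: 0.0257
```

Emit:
jog_arm([
  [255,0,0,0,0],
  [255,0,0,0,0],
  [255,0,0,0,0],
  [255,0,0,0,0],
  [255,0,0,0,0],
  [255,0,0,0,0],
  [255,0,0,0,0],
  [255,0,0,0,0],
])

```text
clock: 17.05
position: [0.5068, 0.2758, 0.1354]
ee_rot: [180.0, 0.0, 73.4]
ft_force: [-1.7, -2.1, 7.4]
finger_gap: 0.0253
```

Emit:
jog_arm([
  [255,0,0,0,0],
  [255,0,0,0,0],
  [255,0,0,0,0],
  [255,0,0,0,0],
  [255,0,0,0,0],
  [255,0,0,0,0],
  [255,0,0,0,0],
  [255,0,0,0,0],
])

```text
clock: 17.72
position: [0.5068, 0.2758, 0.1354]
ee_rot: [180.0, 0.0, 73.4]
ft_force: [-0.7, -1.8, 7.5]
finger_gap: 0.0256
```

Emit:
jog_arm([
  [255,0,0,0,0],
  [255,0,0,0,0],
  [255,0,0,0,0],
  [255,0,0,0,0],
  [255,0,0,0,0],
  [255,0,0,0,0],
  [255,0,0,0,0],
  [255,0,0,0,0],
])

```text
clock: 18.38
position: [0.5068, 0.2758, 0.1354]
ee_rot: [180.0, 0.0, 73.4]
ft_force: [-1.8, -2.4, 7.6]
finger_gap: 0.025
```

Emit:
jog_arm([
  [255,0,0,0,0],
  [255,0,0,0,0],
  [255,0,0,0,0],
  [255,0,0,0,0],
  [255,0,0,0,0],
  [255,0,0,0,0],
  [255,0,0,0,0],
  [255,0,0,0,0],
])

```text
clock: 19.05
position: [0.5068, 0.2757, 0.1354]
ee_rot: [180.0, 0.0, 73.4]
ft_force: [-1.4, -2.6, 6.7]
finger_gap: 0.0257
```

```bash
python3 - <<'E'
import cv2, numpy as np
from rig import robot
F=[]
for i in range(6):
    b=robot.camera("side")[:,:,::-1]; o=robot.observe(); F.append(o["ft_force"])
print(np.mean(F,0),o["position"],o["ee_rot"],o["finger_gap"],o["clock"])
cv2.imwrite("pics/s7.png",cv2.resize(b[120:370,170:480],None,fx=2.4,fy=2.4,interpolation=cv2.INTER_CUBIC))
E
```

```text
[-1.32183604 -1.88964497  7.4594931 ] [0.50677253 0.2757518  0.13541775] [1.79970002e+02 9.68752694e-03 7.33767285e+01] 0.025553097857496796 19.35
```

View pics/s7.png

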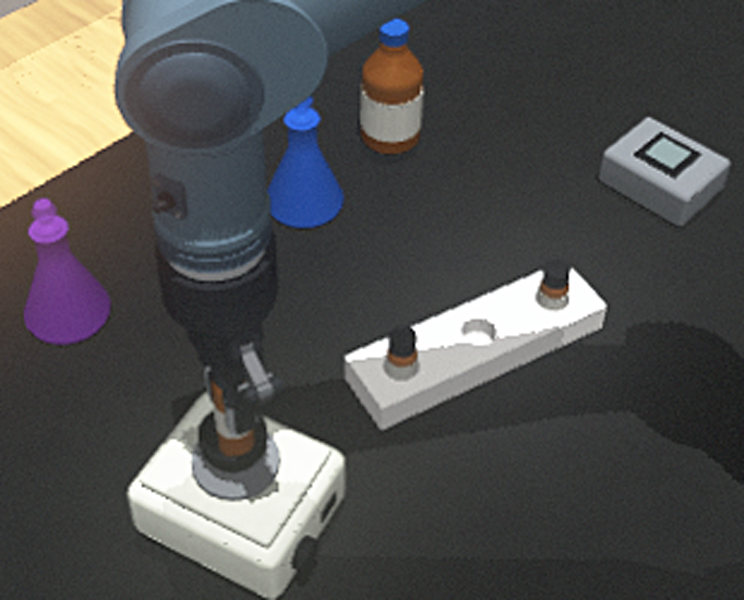

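The vial is upright and pressed in the cup, and the short vials and bottle stand as before. The flask is hidden behind the arm, but nothing went near it. Handing in.

```bash
python3 -c "
from rig import robot
robot.job_done(); o=robot.observe(); print(o['clock'],o['position'],o['ft_force'],o['finger_gap'])"
```

```text
the job is handed in; nothing more can be done
the job is handed in; nothing more can be done
```

I handed the job in with the vial still gripped and holding the mixer's cup down; no verdict was reported.

- **Reader:** I took the tall vial from the rack's middle hole and held it still for about 2.5 s with its bottom 35–40 mm above the window. The tool was within about 1–2 mm of the window's middle.
- **Mixer:** I set the vial in the cup and pressed straight down. The tool sank about 5.6 mm below first contact with about 7.5–8 N of push, which matches roughly half the cup's travel. I held it for nearly 4 s before handing in.
- **Last checks:** The pose was steady, the tool was vertical to within 0.1°, and the grip gap was 25.5 mm. The fingers were clear of the cup in the picture. The short vials and the bottle stood as before.
- **Not fully confirmed:**
  - A steady sideways force of about 2.3 N stayed on the tool, so the vial may be slightly off-centre or rubbing in the cup.
  - The grip gap read 25.5 mm, against 27 mm for the glass.
  - The flask was hidden behind the arm in the last picture, but the arm's force readings never suggested a collision.
  - I could not read the state after hand-in; that call only replied that the job was in.

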